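# Put the stationery back in its set arrangement

### The arm

A 6-joint arm with a two-finger parallel gripper is mounted at the origin on a cart in front of the work surface, level with it; the furniture and walls round the work are solid. World frame = base frame: x ahead of the robot, y to its left, z up, the work surface at z = 0. Lengths are in m, angles in rad, forces in N, time in s.
With the tool pointing down it reaches from about 0.325 to 0.775 m from the base axis. Payload 5.5 kg.
Tool frame: the origin (TCP) lies at the very end of the fingers, on their centre line; the grasp point (between the pads) lies 19 mm behind it (arm.tcp_to_grasp is the distance from the TCP to the grasp point, in m); z points along the fingers, y is the line along which they close (so a half turn about z gives the same grasp; the last joint's range is limited). The gripper opens to 85 mm and grips with 20 to 120 N. Pads are 22 mm wide; open, the fingers measure 114 mm over their backs; the gripper's body (76 mm by 85 mm) begins 54 mm behind the grasp point. The pads swing forward as they close: fully open they stand 13 mm farther back than shut.
Start: joints at [1.257, 0.091, 1.231, -0, 1.82, -0.057], TCP at [0.152, 0.58, 0.205] pointing down, gripper open.
Joint ranges: [-2.87, 2.87], [-0.86, 2.18], [0.17, 2.46], [-1.51, 4.65], [0.06, 2.69], [-2.65, 2.65]. Speed limits (rad/s): [2.57, 2.57, 3.01, 3.14, 3.14, 3.14].

### API

Orientations are given as a unit quaternion [w, x, y, z].
In Python, from rig import arm, eyes, sign_off gives the robot as it stands.
- The arm moves only by the tool drive_tool, never from a script. Its argument "increments" is a list of rows, each a list of 3 entries, a list of its own where there are three numbers: the opening, from 0 (shut) to 1 (fully open), then the shift along the tool's x, y, z in cm, then the turn about the tool's z in degrees. A call has 1 to 20 rows; each row shifts and turns the commanded pose from where the row before left it, along the tool's axes as they then stand; what a row does not reach is not made up. A row lasts 1/10 s, in which the tool goes at most 50 mm and 8.59 degrees, less where a joint would pass 70% of its speed; a pose out of reach is approached as far as the arm can. A call is refused whole if a number of a shift passes 5 or a number of a turn 8.59, either way. A call with a gripper value outside its range is refused whole. The fingers move at their own pace and stop on an object; "grip_force" is the grip in N (left out, the last holds). Time passes only in rows, so rows that do not move let the fingers close. It gives the time, the measured TCP pose, the force, the opening and the grip force at its end, in the units of the state.
- arm.get_state(): the state, without advancing time (a new reading comes with each control period).
- eyes.camera(name): name is "scene" or "top" or "wrist"; returns a dict with "color" (480x640x3 uint8, blue, green, red), "depth" (480x640 float32, m along the optical axis (not along the pixel's ray), 0 where there is no reading), "fx", "fy", "cx", "cy" (pixels), "R" (3x3) and "t" (3): a world point X has camera coordinates R X + t. Camera axes: x right, y down, z forward; pixel columns grow to the right and rows downward; lengths in m; the calibration is good to about 2 mm. A picture is of the moment at which its call begins.
- sign_off(): hands the job in; it is judged then, once.
The state is a dict: "t": time; "q": joint angles; "joint_velocities": joint speeds; "tau": joint torques, N m; "tool_pos": TCP position; "tool_rot": TCP orientation; "wrist_force": force on the tool from outside, world axes, zero at the start; "moment": the same for the moment, N m; "grip_width": opening from 0.0 (shut) to 1.0 (fully open); "grasp_force": force on a finger pad.
Only numpy, scipy, OpenCV 4.12 (cv2) and the standard library are available. Lean on these libraries where they do the work, as an engineer would, in place of code of your own. Each camera call takes 0.05 s, during which the arm holds its last target. There are 200 camera calls.

### The job

Tidy the desk corner: lay the flat dark green tin on the sloping wooden stand, pushed back against its backstop, and the little box of staples on top of the tin, also back against the backstop, both centred sideways with their long sides running up and down the slope. Stand the wooden hand stamp upright on the middle of the stamp pad, and stand the glue stick upright on the table midway between the stamp pad and the ink bottle, in line with them. Let go of everything, and leave the ink bottle, the stapler and the eraser where they are.

Things in the scene. Friction and masses are not known exactly. Their poses are not given: they have to be found in the camera images.
- stand_seat (a point): Sloping wooden stand, fixed: deck 112 mm wide, 125 mm long, falling 14 degrees away from the robot (front edge 52 mm high) to a backstop at its low far end, 45 mm tall, square to the deck; no side walls. The point is mid-way along the inner corner of deck and backstop. x runs down the slope into the backstop, y left, z square out of the deck: deck top z = 0, x -125 to 0 mm; backstop face x = 0.
- pad_top (a point): Closed dark blue stamp pad lying flat, fixed: 59 (x) x 87 (y) x 12 mm. The point is the middle of its top, 12 mm above the table; z up. The ink bottle stands beyond it along its +x, 160 to 180 mm from centre to centre.
- ink_center (a point): Dark blue square ink bottle with a black screw cap, 46 x 46 x 57 mm, standing; leave it there. The point is its centre, half-way up.
- tin_center (a point): Flat dark green closed tin (lid does not open), 67 (x) x 100 (y) x 18 mm (z), lying loose on the table. The point is its centre, half-way up. Grasp it across its 67 mm width.
- carton_center (a point): Small red and yellow card box of staples, 36 (x) x 52 (y) x 18 mm (z), lying loose on the table. The point is its centre, half-way up.
- stamp_center (a point): Wooden hand stamp standing upright on the table: foot 30 (x) x 46 (y) x 16 mm high, above it a turned knob 24 mm wide, 64 mm high over all. The point is on its axis, half-way up (32 mm above the underside). Grasp the knob with the fingers closing along x or y.
- glue_center (a point): Glue stick with a teal cap, standing upright on the table: a cylinder of diameter 26 mm, 95 mm tall. The point is its centre, half-way up (47.5 mm above the underside).
- stapler_center (a point): Teal desk stapler, 34 (x) x 146 (y) x 46 mm, loose, not to be disturbed. The point is its centre, half-way up.
- eraser_center (a point): White eraser in a blue sleeve, 22 (x) x 55 (y) x 12 mm, loose, not to be disturbed. The point is its centre, half-way up.
Things that resemble listed ones, but are neither listed nor needed, are in the scene too. Leave any purple or yellow look-alike of the part that bears pad_top alone.

How it is judged:
By the outcome, as a careful person would: the job done as asked, in the order asked, and still so for the second after the job is handed in, with the robot touching nothing.
It also fails if it takes over 112 s, if anything falls off the work surface, if the arm or the gripper's body presses on something with over 40 N, if the wrist force passes 120 N, or if a joint passes its speed limit or range.

## Working session

There is one attempt and no reset: what is moved stays moved. The work goes in short steps, Python scripts to look and compute and a tool call to move; the robot and the scene stay as the last step left them, time stands still between calls to the robot, and variables do not carry over. Pictures are saved under pics/ and viewed, at most 14 in all, crops included, and the job is handed in when it is done.

Besides the shell and the picture viewer there is one more tool, called after "Request:" as name(argument=value, ...) on one line, values as JSON. drive_tool: Moves the arm, as the interface text tells. Its arguments: {"type":"object","properties":{"increments":{"type":"array"},"grip_force":{"type":"number"}},"required":["increments"]}

```bash
ls; mkdir -p pics
python3 - <<'E'
from rig import arm, eyes
import cv2,numpy as np
s=arm.get_state(); print({k:np.round(v,3).tolist() for k,v in s.items()}, arm.tcp_to_grasp)
for n in("top","scene"):
    c=eyes.camera(n); cv2.imwrite(f"pics/{n}0.png",c["color"]); np.savez(f"pics/{n}0.npz",**c)
    print(n,c["fx"],c["cx"],c["cy"],np.round(-c["R"].T@c["t"],3),np.round(c["R"],2).tolist())
E
```

```text
pics
{'t': 0.0, 'q': [1.257, 0.092, 1.232, -0.0, 1.82, -0.057], 'joint_velocities': [0.001, 0.0, 0.002, 0.001, 0.001, 0.001], 'tau': [-0.0, -45.871, -41.804, 0.0, 0.011, 0.0], 'tool_pos': [0.152, 0.58, 0.204], 'tool_rot': [-0.0, 0.128, 0.992, -0.001], 'wrist_force': [-0.024, -0.731, -0.021], 'moment': [-0.011, -0.057, 0.02], 'grasp_force': 0.0, 'grip_width': 0.998} 0.0187
top 460.8546794082424 312.25100345940314 239.3071597002254 [0.451 0.211 1.068] [[0.02, -1.0, 0.01], [-0.99, -0.02, -0.13], [0.13, -0.0, -0.99]]
scene 531.4550638762586 319.8704028980121 236.65145092628356 [-0.136 -0.895  0.74 ] [[0.84, -0.54, 0.01], [-0.24, -0.38, -0.89], [0.48, 0.75, -0.45]]
```

View pics/top0.png

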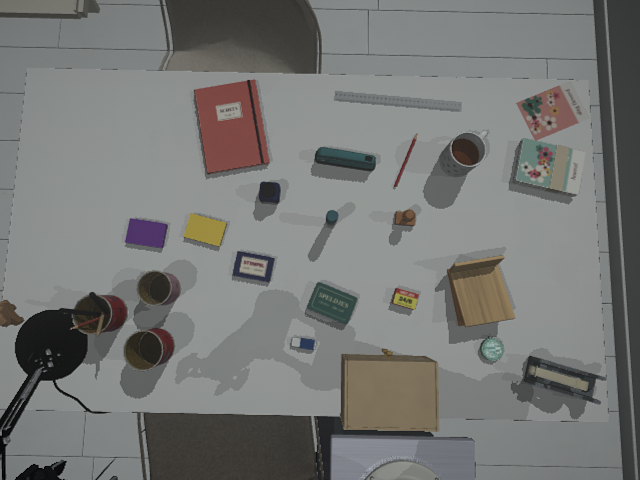

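View pics/scene0.png

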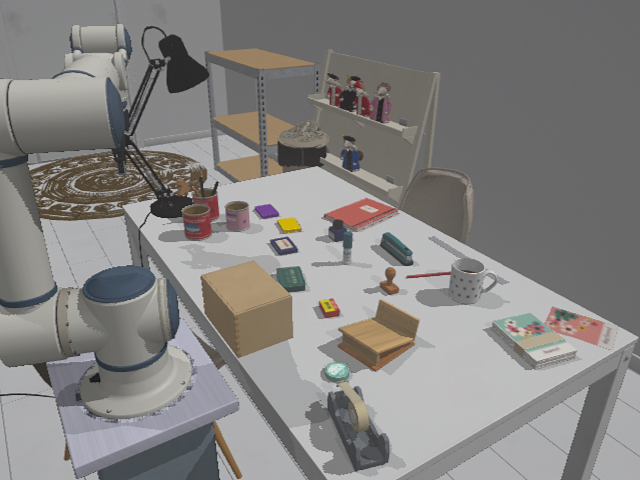

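The top view shows these candidates:
- **Pad:** dark blue "STEMPEL" at (254,266). The look-alikes are purple (146,233) and yellow (205,231).
- **Tin:** green "SPELDJES" at (331,303). The green-tinted round item at (491,349) and the stapler at (345,158) could be confused with it.
- **Carton:** red and yellow at (405,298).
- **Stamp:** (404,218).
- **Glue:** teal cap at (332,217).
- **Ink:** (269,192). The mug at (466,152) is not it.
- **Stand:** (481,290).

I also see a tall box at (390,390) and a lamp at left that the arm has to avoid.

```bash
cat > h.py <<'E'
import numpy as np, cv2
def ray(c,uv,z):
    """pixels -> world points on plane z"""
    uv=np.atleast_2d(uv).astype(float)
    d=np.c_[(uv[:,0]-c["cx"])/c["fx"],(uv[:,1]-c["cy"])/c["fy"],np.ones(len(uv))]@c["R"]
    o=-c["R"].T@c["t"]
    return o+d*((z-o[2])/d[:,2])[:,None]
def cloud(c):
    v,u=np.mgrid[:480,:640]; Z=c["depth"]
    P=np.stack([(u-c["cx"])/c["fx"]*Z,(v-c["cy"])/c["fy"]*Z,Z],-1)
    return (P-c["t"])@c["R"]
def rect(P):
    """min-area rectangle of xy points (mm): centre, sizes, angle of the long side"""
    r=cv2.minAreaRect((P[:,:2]*1000).astype(np.float32)); b=cv2.boxPoints(r)
    e=[b[1]-b[0],b[2]-b[1]]; l=[np.linalg.norm(x) for x in e]; k=int(l[1]>l[0])
    return np.round(r[0],1),np.round([l[k],l[1-k]],1),round(np.degrees(np.arctan2(e[k][1],e[k][0]))%180,1)
E
python3 - <<'E'
from h import *
c=dict(np.load("pics/top0.npz")); P=cloud(c)
hsv=cv2.cvtColor(c["color"],cv2.COLOR_BGR2HSV)
# tall things above table: blobs
m=((P[...,2]>.006)&(c["depth"]>0)&(P[...,0]>.1)&(P[...,0]<1)).astype(np.uint8)
m=cv2.morphologyEx(m,cv2.MORPH_OPEN,np.ones((3,3)))
n,L,st,ce=cv2.connectedComponentsWithStats(m)
for i in range(1,n):
    if st[i,4]<60: continue
    Q=P[L==i]; top=np.percentile(Q[:,2],97)
    cs=max(cv2.findContours((L==i).astype(np.uint8),cv2.RETR_EXTERNAL,cv2.CHAIN_APPROX_NONE)[0],key=len)[:,0]
    print(ce[i].round(),st[i,4],'top%.3f'%top,*rect(ray(c,cs,top)),'cloudtop',*rect(Q[Q[:,2]>top-.006]))
E
```

```text
[231. 126.] 5283 top0.017 [857.2 407.2] [211.4 148.7] 11.4 cloudtop [859.4 408.1] [211.4 149.3] 11.3
[463. 153.] 1553 top0.091 [ 781.3 -124.3] [131.1  80.4] 135.7 cloudtop [ 785.8 -129.7] [80.5 80.1] 0.8
[549. 167.] 3010 top0.026 [ 770.7 -340.7] [154.  113.5] 77.7 cloudtop [ 773.2 -345.1] [151.2 110.1] 78.2
[346. 158.] 866 top0.047 [773.6 136.3] [135.2  36.2] 81.1 cloudtop [782.3 133.8] [130.7  22.6] 82.4
[269. 192.] 421 top0.059 [686.7 306.7] [48.  46.9] 1.2 cloudtop [696.1 310.5] [32.5 30. ] 45.1
[331. 218.] 171 top0.097 [623.9 168.7] [36.9 23.6] 0.8 cloudtop [630.5 167.6] [24.2 23.7] 59.8
[405. 218.] 285 top0.065 [635.3   4.9] [44.3 34. ] 89.8 cloudtop [642.  -5.] [21.8 20.8] 65.0
[205. 229.] 937 top0.016 [607.1 456.2] [87.9 59.3] 75.9 cloudtop [608.  457.9] [87.3 59.4] 76.2
[146. 233.] 946 top0.015 [596.7 592.4] [87.4 59. ] 82.4 cloudtop [597.3 594.2] [87.1 59.2] 82.1
[253. 266.] 948 top0.015 [524.5 342.1] [86.4 59.2] 80.9 cloudtop [525.2 342.8] [87.1 59.4] 80.2
[481. 291.] 3302 top0.064 [ 477.5 -161.9] [138.8 126.6] 10.7 cloudtop [ 542.4 -157.5] [111.4   9.4] 100.8
[146. 287.] 4
[... 463 characters left out ...]
19.1] 12.6
[  9. 315.] 438 top0.074 [411.2 845.8] [55.5 46.3] 6.2 cloudtop [398.5 864.4] [27.7 13.6] 7.4
[147. 349.] 1094 top0.088 [341.6 545.2] [103.7  82.8] 94.2 cloudtop [339.9 556.1] [83.  82.4] 28.6
[303. 343.] 237 top0.016 [354.3 224.1] [54.4 22.3] 81.9 cloudtop [353.6 223.4] [53.  21.8] 82.8
[492. 349.] 396 top0.016 [ 349.6 -198.4] [49.3 48.5] 88.4 cloudtop [ 348.3 -200.9] [49.4 47.7] 122.6
[389. 393.] 7340 top0.115 [276.3  48.5] [196.7 157.3] 89.9 cloudtop [264.1  44.6] [191.  135.1] 89.8
[561. 379.] 1948 top0.078 [ 296.2 -323.6] [162.8  57.1] 74.9 cloudtop [ 289.3 -348. ] [55.6 18.9] 74.8
[ 43. 472.] 614 top0.365 [200.6 594.2] [69.1 25.9] 91.0 cloudtop [188.7 580.8] [27.3  3.4] 92.8
```

```bash
cat >> h.py <<'E'
from scipy.spatial.transform import Rotation as Ro
def go(s,xyz_mm,psi):
    """print turn (deg) to closing direction psi, and shift (cm) in tool axes before and after that turn"""
    w,x,y,z=s["tool_rot"]; M=Ro.from_quat([x,y,z,w]).as_matrix()
    p=np.degrees(np.arctan2(M[1,1],M[0,1])); t=(p-psi+90)%180-90
    d=(np.array(xyz_mm)/10-np.array(s["tool_pos"])*100)
    M2=M@Ro.from_euler('z',t,degrees=True).as_matrix()
    print("t%.1f pos"%s["t"],np.round(np.array(s["tool_pos"])*1000,1),"psi%.1f"%p,"turn%.1f"%t,"pre",np.round(M.T@d,2),"post",np.round(M2.T@d,2))
E
python3 - <<'E'
from h import *
from rig import arm
go(arm.get_state(),[445,161,150],-21)
c=dict(np.load("pics/top0.npz")); im=c["color"]
cv2.imwrite("pics/crop1.png",cv2.resize(im[150:360,220:530],None,fx=2.5,fy=2.5))
# deck plane fit
P=cloud(c); Q=P[275:318,462:505].reshape(-1,3)
A=np.c_[Q[:,:2],np.ones(len(Q))]; k=np.linalg.lstsq(A,Q[:,2],rcond=None)[0]
print("deck",k,np.degrees(np.arctan2(k[1],k[0]))-180,np.degrees(np.arctan(np.hypot(*k[:2]))))
for p in([527,-160.4],[408,-183]): print(k@[p[0]/1e3,p[1]/1e3,1])
E
```

```text
t0.1 pos [152.3 580.  204.3] psi75.3 turn-83.7 pre [-38.95 -33.09   5.49] post [ 28.62 -42.34   5.49]
deck [-0.13834413  1.12559644  0.29954298] -82.99306639465044 48.5947118636472
0.04608995501406932
0.03711442736470005
```

View pics/crop1.png

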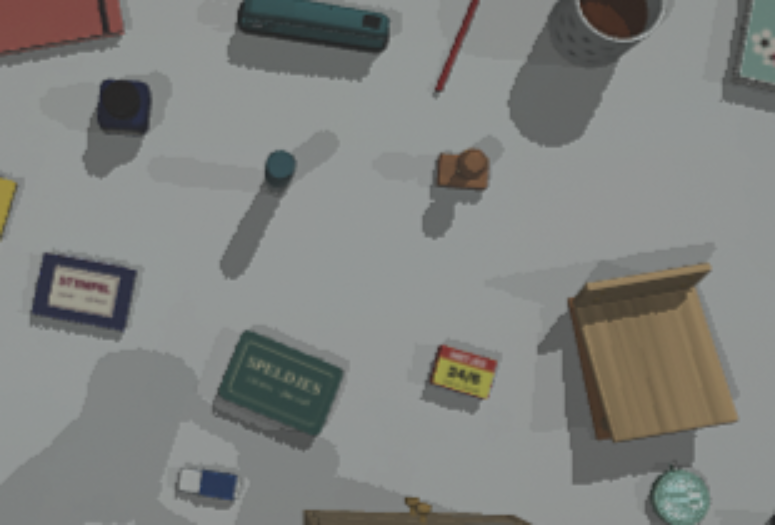

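The close crop confirms the choices: pad at about (83,293), tin (280,382), carton (463,372), stamp (463,170), glue (280,167), ink (124,105) and stand (650,360), with the backstop on its upper side. I'll move above the tin.

Request:
drive_tool(increments=[[1, [-2, -1.6, 0], 0], [1, [-3.3, -2.8, 0.4], 0], [1, [-3.3, -2.8, 0.4], 0], [1, [-3.3, -2.8, 0.4], 0], [1, [-3.3, -2.8, 0.4], 0], [1, [-3.3, -2.8, 0.4], 0], [1, [-3.3, -2.8, 0.4], 0], [1, [-3.3, -2.8, 0.5], 0], [1, [-3.3, -2.8, 0.5], 0], [1, [-3.3, -2.8, 0.5], 0], [1, [-3.3, -2.8, 0.5], 0], [1, [-2.5, -2.2, 0.5], 0], [1, [-1.5, -1.3, 0.5], 0]])

```text
t: 1.4
tool_pos: [0.4464, 0.1587, 0.1506]
tool_rot: [-0.0, 0.129, 0.992, -0.0]
wrist_force: [-0.5, 0.6, -0.1]
grip_width: 1.0
grasp_force: 0.0
```

Request:
drive_tool(increments=[[1, [0, 0, 0], 8], [1, [0, 0, 0], 8], [1, [0, 0, 0], 8], [1, [0, 0, 0], 8], [1, [0, 0, 0], 8], [1, [0, 0, 0], 8], [1, [0, 0, 0], 8], [1, [0, 0, 0], 8], [1, [0, 0, 0], 8], [1, [0, 0, 0], 8], [1, [0, 0, 0], 8], [1, [0, 0, 0], 8.3], [1, [0, 0, 0], 0]])

```text
t: 2.7
tool_pos: [0.4453, 0.1611, 0.1509]
tool_rot: [-0.0, 0.825, 0.566, -0.0]
wrist_force: [-1.0, 0.6, -0.1]
grip_width: 0.998
grasp_force: 0.0
```

```bash
cat >> h.py <<'E'
def blobs(c,zmin,amin=300):
    """blobs higher than zmin: pixel, top, rectangle of the contour cast on the top"""
    P=cloud(c); m=((P[...,2]>zmin)&(c["depth"]>0)).astype(np.uint8)
    m=cv2.morphologyEx(m,cv2.MORPH_OPEN,np.ones((5,5))); n,L,st,ce=cv2.connectedComponentsWithStats(m)
    for i in range(1,n):
        if st[i,4]<amin: continue
        Q=P[L==i]; top=np.percentile(Q[:,2],95); T=Q[abs(Q[:,2]-top)<.005]
        print(ce[i].round(),st[i,4],'top%.3f'%top,*rect(T))
E
python3 - <<'E'
from h import *
from rig import arm,eyes
s=arm.get_state(); go(s,[445,161,20],-21)
c=eyes.camera("wrist"); cv2.imwrite("pics/w1.png",c["color"]); np.savez("pics/w1.npz",**c)
print("cam",-c["R"].T@c["t"]); blobs(c,.01)
E
```

```text
t2.7 pos [445.3 161.1 150.9] psi-21.1 turn-0.1 pre [-1.000e-02 -2.000e-02  1.309e+01] post [-1.000e-02 -2.000e-02  1.309e+01]
cam [0.47163466 0.23013164 0.3182286 ]
[589. 125.] 4402 top0.094 [627.4 168.2] [25.9 21.4] 79.6
[315. 218.] 10250 top0.019 [444.9 160.8] [100.1  66.8] 68.9
[180. 196.] 1103 top0.013 [352.4 216.2] [34.6 23. ] 82.0
[608. 322.] 2664 top0.061 [635.8  -2.1] [24.5 12.2] 70.1
[285. 415.] 66502 top0.262 [450.3 172.5] [124.5  11.8] 158.9
[394. 381.] 2125 top0.018 [457.9  -5. ] [53.6 36.1] 74.5
```

View pics/w1.png

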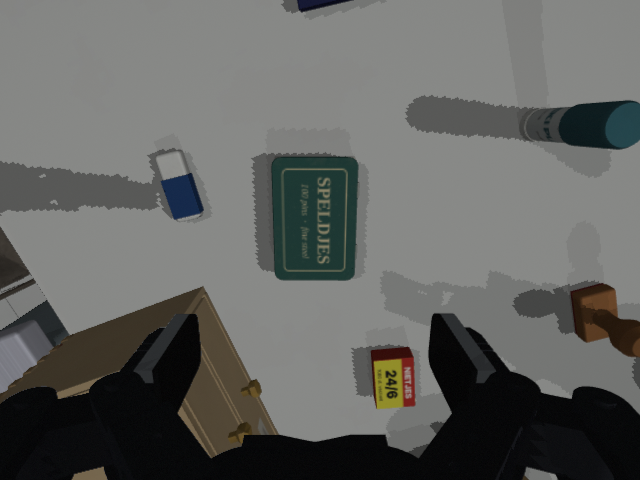

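The tin is at (315,218), squarely between the fingers; the eraser at (180,190) and carton at (393,378) are clear of them. Descending.

Request:
drive_tool(increments=[[1, [0, 0, 2], 0], [1, [0, 0, 3], 0], [1, [0, 0, 3], 0], [1, [0, 0, 3], 0], [1, [0, 0, 2], 0], [1, [0, 0, 1.6], 0], [1, [0, 0, 0], 0]], grip_force=40)

```text
t: 3.45
tool_pos: [0.4435, 0.1605, 0.0024]
tool_rot: [-0.001, 0.823, 0.568, -0.003]
wrist_force: [-0.4, -0.4, -0.5]
grip_width: 0.998
grasp_force: 0.0
```

Request:
drive_tool(increments=[[1, [0, 0, 0.3], 0], [1, [0, 0, 0.2], 0], [1, [0, 0, 0], 0]])

```text
t: 3.75
tool_pos: [0.446, 0.1613, 0.0012]
tool_rot: [0.0, 0.824, 0.567, 0.001]
wrist_force: [0.2, 0.4, 0.1]
grip_width: 0.997
grasp_force: 0.0
```

Request:
drive_tool(increments=[[0.85, [0, 0, 0], 0], [0.75, [0, 0, 0], 0], [0.7, [0, 0, 0], 0], [0.7, [0, 0, 0], 0], [0.7, [0, 0, 0], 0], [0.7, [0, 0, 0], 0]])

```text
t: 4.35
tool_pos: [0.4455, 0.1611, 0.0004]
tool_rot: [0.0, 0.824, 0.566, -0.0]
wrist_force: [0.7, 0.9, -0.3]
grip_width: 0.701
grasp_force: 0.0
```

Request:
drive_tool(increments=[[0.6, [0, 0, -1], 0], [0.6, [0, 0, -2], 0], [0.6, [0, 0, -3], 0], [0.6, [0, 0, -4], 0], [0.6, [0, 0, 0], 0]])

```text
t: 4.85
tool_pos: [0.4486, 0.162, 0.1078]
tool_rot: [0.002, 0.824, 0.566, 0.005]
wrist_force: [0.2, -0.2, 0.8]
grip_width: 0.602
grasp_force: 0.0
```

Run:
```python
from h import *
from rig import arm,eyes
s=arm.get_state(); print(s["grip_width"],s["grasp_force"])
a=np.radians(10.8); seat=np.array([527.1,-160.4])
go(s,[*(seat-60*np.array([np.cos(a),np.sin(a)])),140],-79.2)
c=eyes.camera("wrist"); cv2.imwrite("pics/w2.png",c["color"]);P=cloud(c)
blobs(c,.01)
# held tin: green mask bottom/outline
h=cv2.cvtColor(c["color"],cv2.COLOR_BGR2HSV); m=cv2.inRange(h,(65,60,20),(95,255,200)); P=P[(m>0)&(P[...,2]>.06)&(P[...,2]<.2)]
print(len(P),np.percentile(P,[2,50,98],axis=0).round(3).tolist(), *rect(P))
```

```text
0.6015239953650096 0.0
t4.8 pos [448.6 162.  107.8] psi-21.0 turn58.2 pre [-30.43  13.82  -3.3 ] post [-4.3  33.14 -3.3 ]
[601. 130.] 3501 top0.078 [620.2 169.4] [22.6  7.3] 82.0
[309. 235.] 13350 top0.019 [445.2 160.9] [99.6 67.3] 68.6
[155. 212.] 1386 top0.013 [352.6 215.9] [33.7 22.7] 82.9
[286. 416.] 64936 top0.219 [452.4 172.3] [125.4  12.5] 158.4
[624. 344.] 1640 top0.024 [638.6  -2.8] [14.8  6.6] 62.4
1030 [[0.617, 0.159, 0.061], [0.619, 0.173, 0.07], [0.629, 0.181, 0.081]] [622.6 171.1] [25.  10.8] 67.7
```

View pics/w2.png

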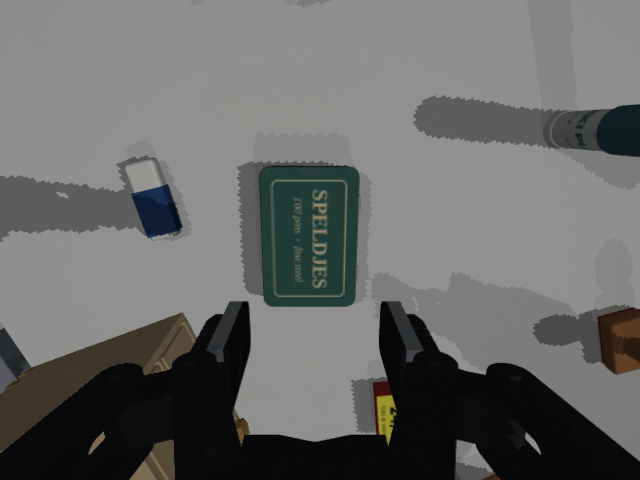

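The tin at (309,235) was not gripped and has not moved. I'll measure the fingertips' actual opening and height in the depth image.

Run:
```python
from h import *
from rig import arm,eyes
c=eyes.camera("wrist"); s=arm.get_state(); P=cloud(c)
for nm,cc,tp in(("now .6",c,s["tool_pos"]),("open",dict(np.load("pics/w1.npz")),[.4453,.1611,.1509])):
    P=cloud(cc); a=np.radians(-21); y=np.array([np.cos(a),np.sin(a)]);x=np.array([np.cos(a-90*np.pi/180),np.sin(a-np.pi/2)])
    D=P-np.array(tp); Y=D[...,:2]@y; Z=D[...,2]
    for side in(1,-1):
        m=(Z>-.03)&(Z<.12)&(Y*side>.01)&(Y*side<.07)&(cc["depth"]>0)&(abs(D[...,:2]@x)<.04)
        print(nm,side,m.sum(),"z min",np.percentile(Z[m],[.5,2,10]).round(4),"inner Y for tip 15mm",np.percentile(abs(Y[m&(Z<np.percentile(Z[m],2)+.015)]),[1,10,50,95]).round(4))
```

```text
now .6 1 25531 z min [0.0357 0.0422 0.0658] inner Y for tip 15mm [0.0256 0.0258 0.0269 0.0382]
now .6 -1 25352 z min [0.0355 0.0417 0.0652] inner Y for tip 15mm [0.0251 0.0253 0.0263 0.0377]
open 1 24007 z min [0.0408 0.0458 0.0623] inner Y for tip 15mm [0.0419 0.0421 0.0425 0.0545]
open -1 23497 z min [0.0409 0.0457 0.062 ] inner Y for tip 15mm [0.0426 0.0429 0.0432 0.0551]
```

Run:
```python
from h import *
from rig import arm,eyes
c=eyes.camera("wrist"); s=arm.get_state(); tp=s["tool_pos"]
w,x,y,z=s["tool_rot"]; M=Ro.from_quat([x,y,z,w]).as_matrix()
Ro_=c["R"]; o=M.T@(-c["R"].T@c["t"]-tp); print("cam in tool",o.round(4),"axes",(c["R"]@M).round(2).tolist())
for u,v in((248,303),(222,303),(380,303),(400,303)):
    d=M.T@(c["R"].T@[(u-c["cx"])/c["fx"],(v-c["cy"])/c["fy"],1]); 
    print((u,v),"depth",c["depth"][v+4,u+(-4 if u<300 else 4)], "hit at x=+11:",(o+d*((.011-o[0])/d[0])).round(4),"x=-11",(o+d*((-.011-o[0])/d[0])).round(4))
print(tp,c["fx"])
T=(cloud(c)-tp)@M
for v in range(300,400,12): print(v,[T[v,u].round(3).tolist() for u in(238,228)])
```

```text
cam in tool [ 7.410e-02 -1.000e-04 -1.692e-01] axes [[-0.0, 1.0, -0.0], [-0.96, -0.0, -0.29], [-0.29, 0.0, 0.96]]
(248, 303) depth 0.14385213 hit at x=+11: [ 0.011  -0.0243 -0.0371] x=-11 [-0.011  -0.0328  0.009 ]
(222, 303) depth 0.29770347 hit at x=+11: [ 0.011  -0.0339 -0.0371] x=-11 [-0.011  -0.0457  0.009 ]
(380, 303) depth 0.1457583 hit at x=+11: [ 0.011   0.0243 -0.0372] x=-11 [-0.011   0.0329  0.0088]
(400, 303) depth 0.2973926 hit at x=+11: [ 0.011   0.0317 -0.0372] x=-11 [-0.011   0.0428  0.0088]
[0.44559976 0.16114331 0.10066108] 392.5258390712701
300 [[-0.052, -0.057, 0.101], [-0.053, -0.065, 0.102]]
312 [[0.01, -0.027, -0.043], [0.01, -0.031, -0.042]]
324 [[0.01, -0.025, -0.052], [0.01, -0.029, -0.052]]
336 [[0.007, -0.025, -0.053], [0.01, -0.027, -0.059]]
348 [[0.003, -0.025, -0.055], [0.011, -0.026, -0.067]]
360 [[-0.001, -0.025, -0.055], [0.006, -0.026, -0.066]]
372 [[-0.005, -0.025, -0.056], [0.003, -0.026, -0.068]]
384 [[-0.01, -0.026, -0.056], [-0.001, -0.026, -0.068]]
396 [[-0.139, -0.062, 0.102], [0.016, -0.019, -0.095]]
```

Depth shows the real fingertips about 36–41 mm behind the reported TCP, so the fingers closed above the tin. I'll go lower in small steps, watching the force.

Request:
drive_tool(increments=[[1, [0, 0, 0], 0], [1, [0, 0, 0], 0], [1, [0, 0, 0], 0], [1, [0, 0, 2], 0], [1, [0, 0, 3], 0], [1, [0, 0, 3], 0], [1, [0, 0, 2], 0], [1, [0, 0, 1], 0], [1, [0, 0, 0.5], 0], [1, [0, 0, 0.5], 0], [1, [0, 0, 0], 0]])

```text
t: 6.1
tool_pos: [0.4458, 0.1612, -0.0193]
tool_rot: [0.0, 0.824, 0.566, 0.0]
wrist_force: [0.2, 0.1, -0.1]
grip_width: 1.002
grasp_force: 0.0
```

Request:
drive_tool(increments=[[1, [0, 0, 0.3], 0], [1, [0, 0, 0.3], 0], [1, [0, 0, 0], 0], [1, [0, 0, 0], 0]])

```text
t: 6.5
tool_pos: [0.4456, 0.1612, -0.0255]
tool_rot: [0.0, 0.824, 0.566, 0.0]
wrist_force: [-0.0, 0.3, 0.1]
grip_width: 1.004
grasp_force: 0.0
```

Run:
```python
from h import *
from rig import arm,eyes
c=eyes.camera("wrist"); s=arm.get_state(); tp=s["tool_pos"]
w,x,y,z=s["tool_rot"]; M=Ro.from_quat([x,y,z,w]).as_matrix()
go(s,[445,161,-33],-21)
T=(cloud(c)-tp)@M; P=cloud(c)
m=(T[...,2]<-.02)&(T[...,2]>-.09)&(abs(T[...,1])>.03)&(abs(T[...,1])<.07)&(abs(T[...,0])<.025)
print("tips tool z",np.percentile(T[m][:,2],[99.9,99,95]),"world z",np.percentile(P[m][:,2],[.1,1,5]))
blobs(c,.01)
```

```text
t6.5 pos [445.6 161.2 -25.5] psi-21.0 turn-0.0 pre [-0.04 -0.05  0.75] post [-0.04 -0.05  0.75]
tips tool z [-0.02277687 -0.02322304 -0.02368174] world z [-0.00267319 -0.00222305 -0.00176872]
[316. 376.] 96146 top0.084 [450.  171.3] [127.2  12.6] 159.0
[ 26. 287.] 4162 top0.012 [353.4 216.1] [33.9 23.9] 78.4
```

Request:
drive_tool(increments=[[1, [0, 0, 0.4], 0], [1, [0, 0, 0.4], 0], [1, [0, 0, 0], 0], [0.85, [0, 0, 0], 0], [0.75, [0, 0, 0], 0], [0.7, [0, 0, 0], 0], [0.7, [0, 0, 0], 0], [0.7, [0, 0, 0], 0]])

```text
t: 7.35
tool_pos: [0.4467, 0.1614, -0.0319]
tool_rot: [0.0, 0.824, 0.566, 0.001]
wrist_force: [0.0, -0.5, 6.1]
grip_width: 0.753
grasp_force: 47.2
```

Gripped at 0.753 with the tips just touching the table. Lifting.

Request:
drive_tool(increments=[[0.65, [0, 0, -0.5], 0], [0.65, [0, 0, -2], 0], [0.65, [0, 0, -3], 0], [0.65, [0, 0, -4], 0], [0.65, [0, 0, -4], 0], [0.65, [0, 0, -3], 0], [0.65, [0, 0, 0], 0]])

```text
t: 8.05
tool_pos: [0.4478, 0.1618, 0.1372]
tool_rot: [0.001, 0.824, 0.566, 0.004]
wrist_force: [0.2, 0.2, -0.0]
grip_width: 0.754
grasp_force: 44.5
```

```bash
cat >> h.py <<'E'
def tool(s):
    w,x,y,z=s["tool_rot"]; return Ro.from_quat([x,y,z,w]).as_matrix()
def held(c,s,lo,hi):
    """points in tool frame of pixels within hsv range lo..hi near the fingers"""
    T=(cloud(c)-s["tool_pos"])@tool(s); m=cv2.inRange(cv2.cvtColor(c["color"],cv2.COLOR_BGR2HSV),lo,hi)>0
    return T[m&(abs(T[...,1])<.06)&(abs(T[...,0])<.08)&(T[...,2]<.0)&(c["depth"]>0)]
E
python3 - <<'E'
from h import *
from rig import arm,eyes
s=arm.get_state(); print(s["grip_width"],s["grasp_force"],s["wrist_force"])
c=eyes.camera("wrist"); cv2.imwrite("pics/w3.png",c["color"])
T=held(c,s,(65,60,15),(95,255,200)); print(len(T),np.percentile(T,[1,50,99],axis=0).round(4).tolist(),rect(T))
a=np.radians(10.8); seat=np.array([527.1,-160.4])
go(s,[*(seat-62*np.array([np.cos(a),np.sin(a)])),130],-79.2)
# stand from top camera, robust deck plane from first picture
t=dict(np.load("pics/top0.npz")); P=cloud(t); m=(P[...,2]>.02)&(P[...,2]<.062)&(P[...,0]>.40)&(P[...,0]<.545)&(P[...,1]<-.08)&(P[...,1]>-.24)
Q=P[m]; best=None; r=np.random.default_rng(0)
for _ in range(300):
    q=Q[r.choice(len(Q),3)]; n=np.cross(q[1]-q[0],q[2]-q[0]); l=np.linalg.norm(n)
    if l<1e-5: continue
    n/=l; k=abs((Q-q[0])@n)<.0015
    if best is None or k.sum()>best.sum(): best=k
I=Q[best]; cen=I.mean(0); n=np.linalg.svd(I-cen)[2][2]; n*=np.sign(n[2]); print("deck n",n.round(3),"tilt",np.degrees(np.arccos(n[2])),"dir",np.degrees(np.arctan2(n[1],n[0])),rect(I),"z range",np.percentile(I[:,2],[1,99]))
E
```

```text
0.7542167848247417 44.49611350893974 [ 0.21333878  0.18478656 -0.04637945]
38947 [[-0.0371, -0.0324, -0.051], [0.0139, -0.0019, -0.0496], [0.0491, 0.0315, -0.0373]] (array([ 3.3, -4.7]), array([93.1, 74.5], dtype=float32), np.float32(0.3))
t8.1 pos [447.8 161.8 137.2] psi-21.0 turn58.2 pre [-30.51  13.68   0.65] post [-4.45 33.14  0.65]
deck n [0.235 0.039 0.971] tilt 13.759115280728992 dir 9.488223937527325 (array([ 470. , -170.9]), array([123.7, 112. ], dtype=float32), np.float32(11.2)) z range [0.0223095  0.05222338]
```

Request:
drive_tool(increments=[[0.65, [0, 0, 0], 7.2], [0.65, [0, 0, 0], 8.5], [0.65, [0, 0, 0], 8.5], [0.65, [0, 0, 0], 8.5], [0.65, [0, 0, 0], 8.5], [0.65, [0, 0, 0], 8.5], [0.65, [0, 0, 0], 8.5], [0.65, [0, 0, 0], 0]])

```text
t: 8.9
tool_pos: [0.4447, 0.1609, 0.1294]
tool_rot: [0.0, 0.996, 0.093, -0.002]
wrist_force: [-0.4, 0.6, -0.3]
grip_width: 0.758
grasp_force: 44.5
```

Run:
```python
from h import *
from rig import arm
go(arm.get_state(),[474.5,-170.2,110],-79.2)
```

```text
t8.9 pos [444.7 160.9 129.4] psi-79.3 turn-0.1 pre [-3.22 33.09  1.96] post [-3.27 33.08  1.96]
```

Request:
drive_tool(increments=[[0.65, [-0.1, 1, 0], 0], [0.65, [-0.2, 2.2, 0], 0], [0.65, [-0.4, 3.5, 0], 0], [0.65, [-0.4, 4, 0], 0], [0.65, [-0.4, 4, 0], 0], [0.65, [-0.4, 4, 0], 0], [0.65, [-0.4, 4, 0], 0], [0.65, [-0.4, 4, 0], 0], [0.65, [-0.3, 3.2, 0], 0], [0.65, [-0.2, 2.2, 0], 0], [0.65, [0, 1, 1], 0], [0.65, [0, 0, 1], 0], [0.65, [0, 0, 0], 0], [0.65, [0, 0, 0], 0]])

```text
t: 10.3
tool_pos: [0.4756, -0.1687, 0.1105]
tool_rot: [-0.001, 0.995, 0.095, -0.001]
wrist_force: [-0.3, -0.0, -1.6]
grip_width: 0.757
grasp_force: 44.5
```

Run:
```python
from h import *
from rig import arm,eyes
s=arm.get_state(); go(s,[474.5,-170.2,110],-79.2)
c=eyes.camera("wrist"); cv2.imwrite("pics/w4.png",c["color"]); np.savez("pics/w4.npz",**c)
P=cloud(c); m=(P[...,2]>.062)&(P[...,2]<.070)&(P[...,0]>.5)&(P[...,0]<.58)&(c["depth"]>0)
print("backstop top",m.sum(),rect(P[m]))
T=held(c,s,(65,60,15),(95,255,200)); print(len(T),np.percentile(T,[1,50,99],axis=0).round(4).tolist())
```

```text
t10.3 pos [ 475.6 -168.7  110.5] psi-79.1 turn0.1 pre [-0.14  0.12  0.05] post [-0.14  0.12  0.05]
backstop top 3023 (array([ 543.4, -157.4]), array([111. ,   8.1], dtype=float32), np.float32(100.5))
38958 [[-0.037, -0.0311, -0.0509], [0.0142, -0.0005, -0.0496], [0.0493, 0.0328, -0.0374]]
```

View pics/w4.png

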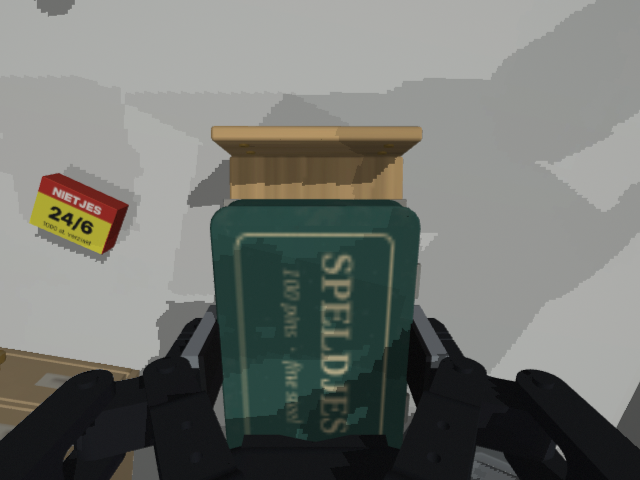

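The tin is at (315,325), lined up with the stand at (316,160). Lowering it with a light grip so it can tilt onto the deck.

Request:
drive_tool(increments=[[0.65, [-0.1, 0.1, 1], 0], [0.65, [0, 0, 2], 0], [0.65, [0, 0, 2], 0], [0.65, [0, 0, 2], 0], [0.65, [0, 0, 1], 0], [0.65, [0, 0, 0.8], 0], [0.65, [0, 0, 0], 0]], grip_force=22)

```text
t: 11.05
tool_pos: [0.4748, -0.1708, 0.0225]
tool_rot: [-0.0, 0.996, 0.094, -0.001]
wrist_force: [0.4, 0.4, -1.0]
grip_width: 0.755
grasp_force: 44.5
```

Request:
drive_tool(increments=[[0.65, [0, 0, 0.3], 0], [0.65, [0, 0, 0.3], 0], [0.65, [0, 0, 0], 0]])

```text
t: 11.35
tool_pos: [0.4754, -0.1713, 0.0175]
tool_rot: [0.0, 0.996, 0.094, 0.0]
wrist_force: [-0.3, -0.6, -0.9]
grip_width: 0.753
grasp_force: 44.5
```

Request:
drive_tool(increments=[[0.65, [0, 0, 0.3], 0], [0.65, [0, 0, 0.3], 0], [0.65, [0, 0, 0], 0]])

```text
t: 11.65
tool_pos: [0.4768, -0.1713, 0.0129]
tool_rot: [0.0, 0.996, 0.094, 0.002]
wrist_force: [2.7, 1.6, 4.9]
grip_width: 0.754
grasp_force: 45.2
```

Request:
drive_tool(increments=[[0.65, [0, 0, 0.2], 0], [0.65, [0, 0, 0.2], 0], [0.65, [0, 0, 0], 0]])

```text
t: 11.95
tool_pos: [0.4775, -0.1712, 0.0097]
tool_rot: [0.001, 0.996, 0.094, 0.003]
wrist_force: [3.8, 3.5, 7.6]
grip_width: 0.756
grasp_force: 45.9
```

Request:
drive_tool(increments=[[0.65, [0, 0, 0.2], 0], [0.65, [0, 0, 0.2], 0], [0.65, [0, 0, 0], 0]])

```text
t: 12.25
tool_pos: [0.4781, -0.1711, 0.0059]
tool_rot: [0.001, 0.996, 0.094, 0.003]
wrist_force: [5.0, 3.3, 7.5]
grip_width: 0.757
grasp_force: 46.6
```

Request:
drive_tool(increments=[[0.8, [0, 0, 0], 0], [0.85, [0, 0, 0], 0], [1, [0, 0, 0], 0], [1, [0, 0, 0], 0], [1, [0, 0, -1], 0], [1, [0, 0, -2], 0], [1, [-0.5, 0, -3], 0], [1, [-0.5, 0, -3], 0], [1, [0, 0, -2], 0], [1, [0, 0, 0], 0], [1, [0, 0, 0], 0]])

```text
t: 13.35
tool_pos: [0.4655, -0.1731, 0.1136]
tool_rot: [0.0, 0.996, 0.094, 0.0]
wrist_force: [-0.3, -0.3, 0.6]
grip_width: 1.004
grasp_force: 0.0
```

```bash
cat >> h.py <<'E'
SEAT=np.array([.5286,-.1602,.0218]); A=np.radians(10.7)
def stand(P):
    """world -> stand frame (mm)"""
    t=np.radians(14); ca,sa=np.cos(A),np.sin(A)
    X=np.array([ca*np.cos(t),sa*np.cos(t),-np.sin(t)]);Y=np.array([-sa,ca,0]);Z=np.cross(X,Y)
    return (P-SEAT)@np.c_[X,Y,Z]*1000
E
python3 - <<'E'
from h import *
from rig import arm,eyes
s=arm.get_state(); go(s,[474.5,-170.2,110],-79.2)
c=eyes.camera("wrist"); cv2.imwrite("pics/w5.png",c["color"]); np.savez("pics/w5.npz",**c)
S=stand(cloud(c)); m=cv2.inRange(cv2.cvtColor(c["color"],cv2.COLOR_BGR2HSV),(65,60,15),(95,255,200))>0
m&=(abs(S[...,1])<80)&(S[...,0]<20)&(S[...,0]>-160)&(S[...,2]>5)&(S[...,2]<45)&(c["depth"]>0)
print(m.sum(),np.percentile(S[m],[.5,50,99.5],axis=0).round(1).tolist(),rect(S[m]/1000))
E
```

```text
t13.3 pos [ 465.5 -173.1  113.6] psi-79.2 turn-0.0 pre [ 0.94 -0.12  0.36] post [ 0.94 -0.12  0.36]
14940 [[-106.3, -34.4, 16.3], [-56.4, -0.5, 18.1], [-8.4, 30.2, 19.8]] (array([-57.2,  -2. ]), array([99.8, 65.6], dtype=float32), np.float32(0.1))
```

View pics/w5.png

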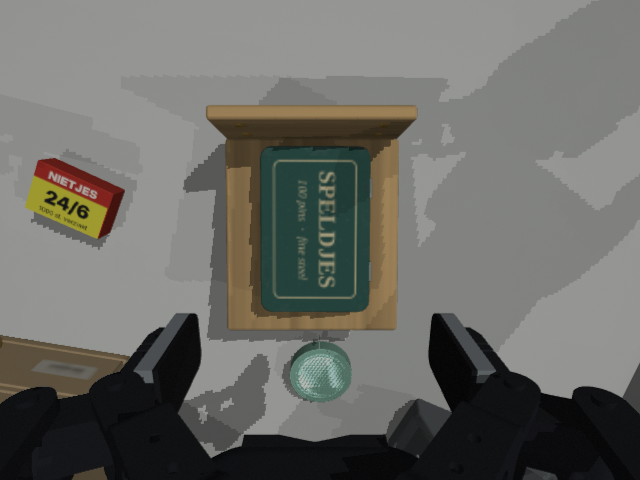

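The tin at (315,230) lies flat. It sits about 7.5 mm short of the backstop and 2 mm to the right. I'll re-grip centred and slide it home.

Request:
drive_tool(increments=[[1, [0.6, -0.2, 2], 0], [1, [0.5, 0, 3], 0], [1, [0, 0, 3], 0], [1, [0, 0, 1.6], 0], [1, [0, 0, 1], 0], [0.85, [0, 0, 0], 0], [0.77, [0, 0, 0], 0], [0.7, [0, 0, 0], 0], [0.7, [0, 0, 0], 0], [0.7, [0, 0, 0], 0]], grip_force=25)

```text
t: 14.4
tool_pos: [0.4763, -0.1692, 0.0082]
tool_rot: [0.0, 0.996, 0.094, 0.001]
wrist_force: [0.0, 0.3, 2.3]
grip_width: 0.756
grasp_force: 27.9
```

Request:
drive_tool(increments=[[0.7, [0.2, 0, 0.05], 0], [0.7, [0.2, 0, 0.05], 0], [0.7, [0.2, 0, 0.05], 0], [0.7, [0.1, 0, 0.03], 0], [0.7, [0, 0, 0], 0]])

```text
t: 14.9
tool_pos: [0.4834, -0.168, 0.0064]
tool_rot: [0.0, 0.996, 0.094, 0.001]
wrist_force: [-2.0, -0.3, 5.0]
grip_width: 0.761
grasp_force: 28.1
```

Request:
drive_tool(increments=[[0.7, [0.2, 0, 0.05], 0], [0.7, [0.1, 0, 0], 0], [0.7, [0, 0, 0], 0]])

```text
t: 15.2
tool_pos: [0.4836, -0.1679, 0.0063]
tool_rot: [0.0, 0.996, 0.094, -0.003]
wrist_force: [-13.6, -0.5, 13.3]
grip_width: 0.759
grasp_force: 28.5
```

Request:
drive_tool(increments=[[0.85, [0, 0, 0], 0], [1, [0, 0, 0], 0], [1, [0, 0, 0], 0], [1, [0, 0, -1], 0], [1, [0, 0, -2], 0], [1, [-0.5, 0, -3], 0], [1, [-0.5, 0, -3], 0], [1, [0, 0, -2], 0], [1, [0, 0, 0], 0], [1, [0, 0, 0], 0]])

```text
t: 16.2
tool_pos: [0.4762, -0.169, 0.1154]
tool_rot: [0.0, 0.996, 0.094, 0.001]
wrist_force: [-0.7, 0.5, -0.3]
grip_width: 1.005
grasp_force: 0.0
```

```bash
cat >> h.py <<'E'
def onstand(c,lo,hi,z0,z1):
    S=stand(cloud(c)); m=cv2.inRange(cv2.cvtColor(c["color"],cv2.COLOR_BGR2HSV),lo,hi)>0
    m&=(abs(S[...,1])<80)&(S[...,0]<20)&(S[...,0]>-160)&(S[...,2]>z0)&(S[...,2]<z1)&(c["depth"]>0)
    m=cv2.morphologyEx(m.astype(np.uint8),cv2.MORPH_OPEN,np.ones((3,3)))>0
    print(m.sum(),np.percentile(S[m],[.5,50,99.5],axis=0).round(1).tolist(),rect(S[m]/1000))
GREEN=((65,60,15),(95,255,200))
E
python3 - <<'E'
from h import *
from rig import arm,eyes
s=arm.get_state()
c=eyes.camera("wrist"); cv2.imwrite("pics/w6.png",c["color"])
onstand(c,*GREEN,5,45)
m=cv2.inRange(cv2.cvtColor(c["color"],cv2.COLOR_BGR2HSV),(5,40,60),(25,255,255))
im=c["color"]; 
for v in(200,220,240): # margins along a row: wood/green transitions
    w=np.where(m[v,180:460]>0)[0]+180; g=np.where(cv2.inRange(cv2.cvtColor(im[v:v+1],cv2.COLOR_BGR2HSV),*GREEN)[0,200:440]>0)[0]+200; print(v,w[[0,-1]],g[[0,-1]])
go(s,[457.9,-5,150],-15.3)
E
```

```text
14119 [[-97.8, -32.3, 16.3], [-47.8, 1.6, 18.1], [0.5, 32.3, 19.9]] (array([-48.7,  -0. ]), array([99.4, 65.6], dtype=float32), np.float32(0.2))
200 [230 399] [262 367]
220 [231 399] [262 368]
240 [231 399] [262 367]
t16.2 pos [ 476.2 -169.   115.4] psi-79.2 turn-63.9 pre [  1.28 -16.45  -3.46] post [15.34 -6.09 -3.46]
```

The tin is against the backstop and centred. Next is the carton.

Request:
drive_tool(increments=[[1, [0, -1.4, -1], 0], [1, [0.2, -3, -1], 0], [1, [0.3, -4, 0], 0], [1, [0.3, -4, 0], 0], [1, [0.3, -2.6, 0], 0], [1, [0.2, -1.4, 0], 0], [1, [0, 0, 0], -8], [1, [0, 0, 0], -8], [1, [0, 0, 0], -8], [1, [0, 0, 0], -8], [1, [0, 0, 0], -8], [1, [0, 0, 0], -8], [1, [0, 0, 0], -8], [1, [0, 0, 0], -7.9], [1, [0, 0, 0], 0], [1, [0, 0, 0], 0]])

```text
t: 17.85
tool_pos: [0.4575, -0.0049, 0.1347]
tool_rot: [-0.0, 0.796, 0.605, -0.0]
wrist_force: [-0.3, 0.1, 0.3]
grip_width: 1.001
grasp_force: 0.0
```

Run:
```python
from h import *
from rig import arm,eyes
s=arm.get_state(); go(s,[457.9,-5,-22],-15.3)
c=eyes.camera("wrist"); cv2.imwrite("pics/w7.png",c["color"]); blobs(c,.01)
```

```text
t17.9 pos [457.5  -4.9 134.7] psi-15.5 turn-0.2 pre [ 0.    0.06 15.67] post [ 0.    0.06 15.67]
[226. 349.] 107479 top0.244 [460.9   5.5] [128.   13.1] 164.3
[578. 161.] 4407 top0.063 [640.9  -4.9] [24.2 23.2] 50.2
[316. 224.] 3270 top0.018 [457.9  -5.2] [52.5 36.1] 74.9
```

Request:
drive_tool(increments=[[1, [0, 0, 2], 0], [1, [0, 0, 3.5], 0], [1, [0, 0, 3.5], 0], [1, [0, 0, 3], 0], [1, [0, 0, 2], 0], [1, [0, 0, 1.4], 0], [1, [0, 0, 0.6], 0], [0.8, [0, 0, 0], 0], [0.6, [0, 0, 0], 0], [0.48, [0, 0, 0], 0], [0.4, [0, 0, 0], 0], [0.36, [0, 0, 0], 0], [0.36, [0, 0, 0], 0], [0.36, [0, 0, 0], 0]], grip_force=25)

```text
t: 19.3
tool_pos: [0.459, -0.0056, -0.0235]
tool_rot: [0.001, 0.795, 0.607, 0.001]
wrist_force: [-0.2, -0.6, 6.0]
grip_width: 0.414
grasp_force: 26.9
```

Request:
drive_tool(increments=[[0.34, [0, 0, -0.5], 0], [0.34, [0, 0, -2], 0], [0.34, [0, 0, -3.5], 0], [0.34, [0, 0, -4], 0], [0.34, [0, 0, -3.5], 0], [0.34, [0, 0, -2], 0], [0.34, [0, 0, 0], 8], [0.34, [0, 0, 0], 8], [0.34, [0, 0, 0], 8], [0.34, [0, 0, 0], 8], [0.34, [0, 0, 0], 8], [0.34, [0, 0, 0], 8], [0.34, [0, 0, 0], 8], [0.34, [0, 0, 0], 7.8], [0.34, [0, 0, 0], 0], [0.34, [0, 0, 0], 0]])

```text
t: 20.9
tool_pos: [0.4578, -0.0055, 0.1299]
tool_rot: [-0.0, 0.995, 0.097, -0.0]
wrist_force: [0.2, -0.8, -1.2]
grip_width: 0.413
grasp_force: 26.2
```

Run:
```python
from h import *
from rig import arm,eyes
s=arm.get_state(); go(s,[504.1,-164.8,100],-79.3)
c=eyes.camera("wrist"); cv2.imwrite("pics/w8.png",c["color"])
T=held(c,s,(0,120,60),(35,255,255)); T=T[abs(T[:,1])<.03]; print(s["grip_width"],len(T),np.percentile(T,[1,50,99],axis=0).round(4).tolist())
```

```text
t20.9 pos [457.8  -5.5 129.9] psi-78.9 turn0.4 pre [ 1.48 16.53  2.99] post [ 1.6  16.51  2.99]
0.41334571857510227 11700 [[-0.0244, -0.0166, -0.042], [0.0075, -0.0001, -0.0406], [0.0267, 0.0181, -0.0254]]
```

Request:
drive_tool(increments=[[0.34, [0.1, 1.2, 0], 0.4], [0.34, [0.3, 3, 0], 0], [0.34, [0.4, 4, 0], 0], [0.34, [0.4, 4, 0], 0], [0.34, [0.3, 3, 0], 0], [0.34, [0.1, 1.3, 1], 0], [0.34, [0, 0, 2], 0], [0.34, [0, 0, 2.5], 0], [0.34, [0, 0, 2], 0], [0.34, [0, 0, 1.3], 0], [0.34, [0, 0, 0.6], 0], [0.34, [0, 0, 0], 0]])

```text
t: 22.15
tool_pos: [0.5034, -0.1646, 0.0353]
tool_rot: [-0.0, 0.996, 0.092, -0.001]
wrist_force: [-0.5, 1.1, 0.2]
grip_width: 0.412
grasp_force: 26.2
```

Run:
```python
from h import *
from rig import arm
s=arm.get_state(); print(s["wrist_force"]); go(s,[504.1,-164.8,28],-79.3)
```

```text
[-0.50420506  1.11171036  0.20592045]
t22.1 pos [ 503.4 -164.6   35.3] psi-79.5 turn-0.2 pre [0.07 0.04 0.73] post [0.07 0.04 0.73]
```

Request:
drive_tool(increments=[[0.34, [0, 0, 0.3], 0], [0.34, [0, 0, 0.2], 0], [0.34, [0, 0, 0.2], 0], [0.34, [0, 0, 0.2], 0], [0.34, [0, 0, 0], 0]])

```text
t: 22.65
tool_pos: [0.5049, -0.165, 0.0295]
tool_rot: [0.001, 0.996, 0.091, 0.002]
wrist_force: [-1.7, 2.1, 6.1]
grip_width: 0.415
grasp_force: 27.3
```

Request:
drive_tool(increments=[[0.45, [0, 0, 0], 0], [0.5, [0, 0, 0], 0], [0.5, [0, 0, 0], 0], [0.5, [0, 0, 0], 0]])

```text
t: 23.05
tool_pos: [0.5036, -0.1648, 0.0268]
tool_rot: [-0.0, 0.996, 0.091, -0.0]
wrist_force: [-0.6, -0.1, 0.6]
grip_width: 0.499
grasp_force: 0.0
```

Request:
drive_tool(increments=[[0.4, [0, 0, 0], 0], [0.37, [0, 0, 0], 0], [0.37, [0, 0, 0], 0], [0.37, [0.2, 0, 0.05], 0], [0.37, [0.2, 0, 0.05], 0], [0.37, [0, 0, 0], 0]], grip_force=20)

```text
t: 23.65
tool_pos: [0.5079, -0.164, 0.0259]
tool_rot: [-0.0, 0.996, 0.091, -0.0]
wrist_force: [-1.2, 0.1, 0.4]
grip_width: 0.417
grasp_force: 20.8
```

Request:
drive_tool(increments=[[0.37, [0.2, 0, 0.05], 0], [0.37, [0.1, 0, 0.02], 0], [0.37, [0, 0, 0], 0]])

```text
t: 23.95
tool_pos: [0.5084, -0.1639, 0.0257]
tool_rot: [-0.0, 0.996, 0.091, -0.003]
wrist_force: [-11.9, -1.1, 5.9]
grip_width: 0.415
grasp_force: 21.6
```

Request:
drive_tool(increments=[[0.37, [0.1, 0, 0.02], 0], [0.37, [0, 0, 0], 0]])

```text
t: 24.15
tool_pos: [0.5084, -0.164, 0.0257]
tool_rot: [0.0, 0.996, 0.091, -0.004]
wrist_force: [-15.8, -0.4, 10.3]
grip_width: 0.415
grasp_force: 22.0
```

It's against the backstop. Releasing and checking.

Request:
drive_tool(increments=[[0.5, [0, 0, 0], 0], [0.6, [0, 0, 0], 0], [0.6, [0, 0, 0], 0], [0.6, [0, 0, -1], 0], [0.7, [0, 0, -2], 0], [1, [-1, 0, -3], 0], [1, [-1, 0, -3], 0], [1, [-1, 0, -1], 0], [1, [0, 0, 0], 0], [1, [0, 0, 0], 0]])

```text
t: 25.15
tool_pos: [0.4819, -0.1687, 0.1241]
tool_rot: [-0.0, 0.996, 0.091, -0.0]
wrist_force: [0.0, 0.8, -0.6]
grip_width: 0.996
grasp_force: 0.0
```

Run:
```python
from h import *
from rig import arm,eyes
s=arm.get_state()
c=eyes.camera("wrist"); cv2.imwrite("pics/w9.png",c["color"])
onstand(c,*GREEN,5,28); onstand(c,(0,150,60),(35,255,255),30,42)
go(s,[641,-4,150],0)
```

```text
8854 [[-98.2, -32.3, 16.3], [-64.1, 2.5, 18.1], [-0.3, 32.4, 19.8]] (array([-48.9,   0. ]), array([99.2, 65.7], dtype=float32), np.float32(0.0))
4392 [[-50.8, -18.7, 34.5], [-25.2, 0.3, 36.3], [0.8, 16.7, 38.0]] (array([-25.,  -1.]), array([51.9, 35.7], dtype=float32), np.float32(179.7))
t25.1 pos [ 481.9 -168.7  124.1] psi-79.5 turn-79.5 pre [ 18.64 -13.3   -2.59] post [16.47 15.91 -2.59]
```

View pics/w9.png

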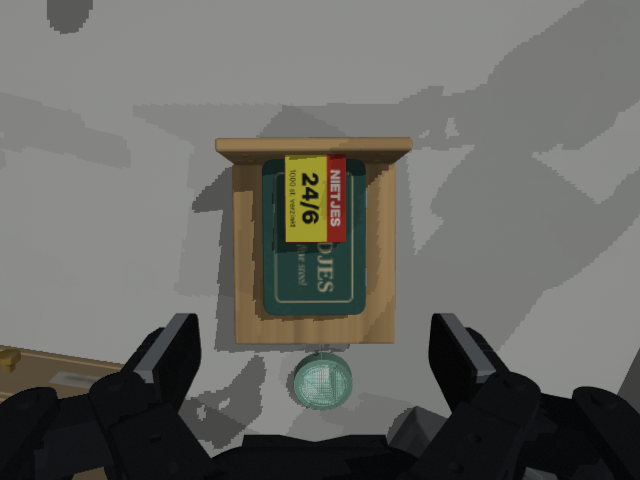

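Carton sits centred on the tin (315,200), against the backstop. Next is the stamp.

Request:
drive_tool(increments=[[1, [0.8, -0.5, -1], 0], [1, [2, -1.5, -1], 0], [1, [3.2, -2.2, -1], 0], [1, [3.4, -2.4, -1], 0], [1, [3.4, -2.4, 0], 0], [1, [3.2, -2.2, 0], 0], [1, [1.8, -1.4, 0], 0], [1, [0.8, -0.7, 0], -6], [1, [0, 0, 0], -8], [1, [0, 0, 0], -8], [1, [0, 0, 0], -8], [1, [0, 0, 0], -8], [1, [0, 0, 0], -8], [1, [0, 0, 0], -8], [1, [0, 0, 0], -8], [1, [0, 0, 0], -8], [1, [0, 0, 0], 0]])

```text
t: 26.9
tool_pos: [0.641, -0.0033, 0.1641]
tool_rot: [-0.001, 0.763, 0.647, -0.001]
wrist_force: [0.1, -0.6, -0.6]
grip_width: 0.998
grasp_force: 0.0
```

Run:
```python
from h import *
from rig import arm,eyes
s=arm.get_state(); go(s,[641,-4,16],-10)
c=eyes.camera("wrist"); cv2.imwrite("pics/w10.png",c["color"]); np.savez("pics/w10.npz",**c)
P=cloud(c); R=np.hypot(P[...,0]-.641,P[...,1]+.004)<.05
for a,b in((.005,.022),(.03,.05),(.05,.07)):
    m=R&(P[...,2]>a)&(P[...,2]<b)&(c["depth"]>0); print(a,m.sum(),rect(P[m]))
```

```text
t26.9 pos [641.   -3.3 164.1] psi-9.4 turn0.6 pre [-0.07  0.04 14.81] post [-0.07  0.04 14.81]
0.005 952 (array([643.1,  -5.6]), array([46.1, 30. ], dtype=float32), np.float32(86.0))
0.03 47 (array([644.4,   3.2]), array([25.3,  9.1], dtype=float32), np.float32(171.8))
0.05 1071 (array([643.1,  -5.2]), array([26.4, 26.3], dtype=float32), np.float32(171.6))
```

View pics/w10.png

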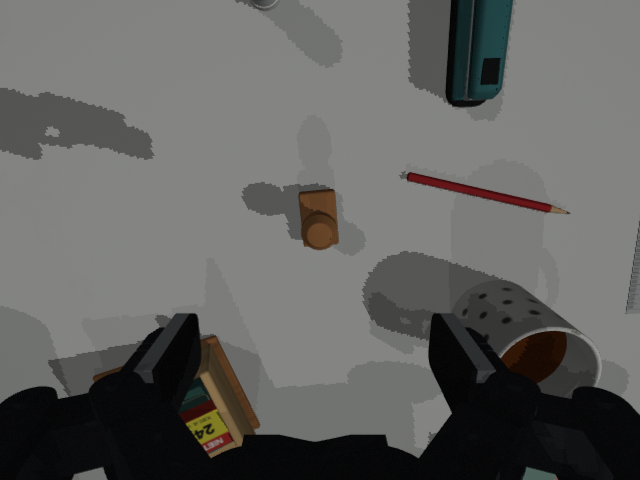

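The stamp knob is at (319,233), upright; the mug (530,340) and pencil are clear. Gripping it.

Request:
drive_tool(increments=[[1, [0, 0, 0], -5.4], [1, [-0.2, 0.2, 1.5], 0], [1, [0, 0, 3], 0], [1, [0, 0, 3.5], 0], [1, [0, 0, 3], 0], [1, [0, 0, 2.5], 0], [1, [0, 0, 1.5], 0], [0.8, [0, 0, 0], 0], [0.6, [0, 0, 0], 0], [0.45, [0, 0, 0], 0], [0.35, [0, 0, 0], 0], [0.28, [0, 0, 0], 0], [0.2, [0, 0, 0], 0], [0.2, [0, 0, 0], 0], [0.2, [0, 0, 0], 0]], grip_force=40)

```text
t: 28.45
tool_pos: [0.6438, -0.0064, 0.0169]
tool_rot: [0.001, 0.732, 0.681, 0.001]
wrist_force: [0.4, -0.6, 5.0]
grip_width: 0.275
grasp_force: 40.6
```

Request:
drive_tool(increments=[[0.2, [0, 0, -0.5], 0], [0.2, [0, 0, -2], 0], [0.2, [0, 0, -3], 0], [0.2, [0, 0, -4], 0], [0.2, [0, 0, -3], 0], [0.2, [0, 0, -1], 0], [0.2, [0, 0, 0], 0], [0.2, [0, 0, 0], 0]])

```text
t: 29.25
tool_pos: [0.6419, -0.0063, 0.1478]
tool_rot: [-0.001, 0.732, 0.681, -0.001]
wrist_force: [0.8, -0.4, -1.5]
grip_width: 0.271
grasp_force: 39.8
```

Run:
```python
from h import *
from rig import arm,eyes
s=arm.get_state(); print(s["grip_width"],s["grasp_force"])
c=eyes.camera("wrist"); cv2.imwrite("pics/w11.png",c["color"])
T=(cloud(c)-s["tool_pos"])@tool(s); m=(abs(T[...,0])<.04)&(abs(T[...,1])<.04)&(c["depth"]>0)&(T[...,2]<.04)
m&=cv2.inRange(cv2.cvtColor(c["color"],cv2.COLOR_BGR2HSV),(2,90,40),(22,255,255))>0
print(len(T[m]),np.percentile(T[m],[1,50,99],axis=0).round(4).tolist())
F=T[m&(T[...,2]>-.02)]; print(len(F),rect(F) if len(F) else 0, np.percentile(F[:,2],[1,50,99]) if len(F) else 0)
go(s,[525,342.6,60],-9.7); go(s,[525,342.6,60],80.3)
```

```text
0.2713578459594335 39.83152091503143
7752 [[-0.0067, -0.0151, -0.0468], [0.009, -0.0009, -0.032], [0.0238, 0.0133, 0.0111]]
3639 (array([ 9.1, -0.8]), array([30.2, 29.7], dtype=float32), np.float32(179.6)) [-0.01051147  0.00205146  0.01246276]
t29.2 pos [641.9  -6.3 147.8] psi-4.1 turn5.6 pre [ 33.96 -14.14   8.82] post [ 32.42 -17.38   8.82]
t29.2 pos [641.9  -6.3 147.8] psi-4.1 turn-84.4 pre [ 33.96 -14.14   8.82] post [17.38 32.42  8.82]
```

Request:
drive_tool(increments=[[0.2, [1, -0.4, -0.7], 0], [0.2, [2.4, -1, -0.7], 0], [0.2, [3.4, -1.4, -0.6], 0], [0.2, [3.9, -1.6, 0], 0], [0.2, [3.9, -1.6, 0], 0], [0.2, [3.9, -1.6, 0], 0], [0.2, [3.9, -1.6, 0], 0], [0.2, [3.9, -1.6, 0], 0], [0.2, [3.5, -1.5, 0], 0], [0.2, [2.4, -1, 0], 0], [0.2, [1.2, -0.5, 1], 0], [0.2, [0.5, -0.3, 2], 0], [0.2, [0, 0, 2], 5.6], [0.2, [0, 0, 0], 0], [0.2, [0, 0, 0], 0]])

```text
t: 30.8
tool_pos: [0.526, 0.3412, 0.1192]
tool_rot: [-0.0, 0.764, 0.645, -0.001]
wrist_force: [-0.0, 0.3, -0.6]
grip_width: 0.276
grasp_force: 39.8
```

Run:
```python
from h import *
from rig import arm,eyes
s=arm.get_state(); go(s,[525,342.6,60],-9.7)
c=eyes.camera("wrist"); cv2.imwrite("pics/w12.png",c["color"]); np.savez("pics/w12.npz",**c)
P=cloud(c)
T=(P-s["tool_pos"])@tool(s)
m=(P[...,2]>.007)&(P[...,2]<.017)&(np.hypot(P[...,0]-.525,P[...,1]-.342)<.07)&(c["depth"]>0); print("pad",m.sum(),rect(P[m]))
h=cv2.cvtColor(c["color"],cv2.COLOR_BGR2HSV)
k=(cv2.inRange(h,(2,90,40),(22,255,255))>0)&(abs(T[...,0])<.04)&(abs(T[...,1])<.04)&(T[...,2]>-.012)&(T[...,2]<.03); print("foot",k.sum(),rect(P[k]))
m=(P[...,2]>.03)&(P[...,2]<.065)&(np.hypot(P[...,0]-.696,P[...,1]-.31)<.05)&(c["depth"]>0); print("ink",m.sum(),rect(P[m]) if m.any() else 0)
```

```text
t30.8 pos [526.  341.2 119.2] psi-9.6 turn0.1 pre [ 0.13 -0.11  5.92] post [ 0.13 -0.11  5.92]
pad 6177 (array([524.6, 342.9]), array([86.8, 59.6], dtype=float32), np.float32(80.8))
foot 3653 (array([526.9, 350.3]), array([30. , 29.9], dtype=float32), np.float32(170.7))
ink 4899 (array([695.4, 311.4]), array([46.1, 45.4], dtype=float32), np.float32(176.8))
```

View pics/w12.png

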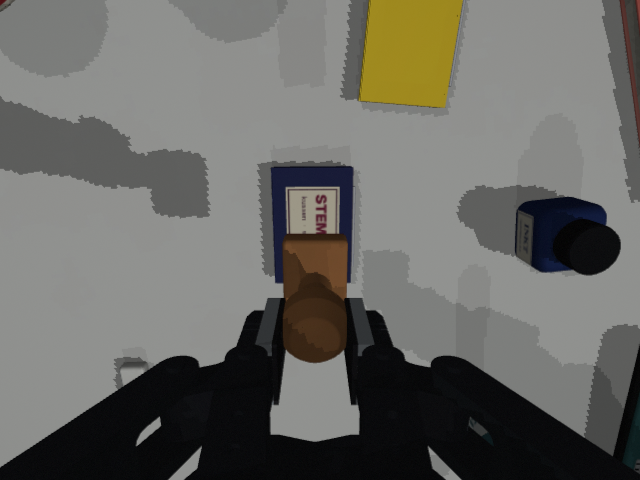

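The stamp is held over the pad at (312,225); the yellow look-alike (405,50) and ink bottle (565,235) are clear. Lowering.

Request:
drive_tool(increments=[[0.2, [0.1, -0.1, 1], 0], [0.2, [0, 0, 2], 0], [0.2, [0, 0, 2.5], 0], [0.2, [0, 0, 1.6], 0], [0.2, [0, 0, 1], 0], [0.2, [0, 0, 0.5], 0], [0.2, [0, 0, 0], 0]])

```text
t: 31.55
tool_pos: [0.5255, 0.343, 0.034]
tool_rot: [-0.0, 0.764, 0.645, -0.0]
wrist_force: [-0.4, -0.8, 0.9]
grip_width: 0.272
grasp_force: 39.8
```

Request:
drive_tool(increments=[[0.2, [0, 0, 0.2], 0], [0.2, [0, 0, 0.1], 0], [0.2, [0, 0, 0], 0]])

```text
t: 31.85
tool_pos: [0.5258, 0.3433, 0.0318]
tool_rot: [0.0, 0.764, 0.645, 0.0]
wrist_force: [0.1, 0.0, -0.8]
grip_width: 0.273
grasp_force: 39.8
```

Request:
drive_tool(increments=[[0.2, [0, 0, 0.1], 0], [0.2, [0, 0, 0.1], 0], [0.2, [0, 0, 0], 0]])

```text
t: 32.15
tool_pos: [0.5256, 0.3431, 0.0291]
tool_rot: [0.0, 0.764, 0.645, -0.0]
wrist_force: [-0.3, 0.3, 0.3]
grip_width: 0.269
grasp_force: 39.9
```

Request:
drive_tool(increments=[[0.2, [0, 0, 0.1], 0], [0.2, [0, 0, 0], 0]])

```text
t: 32.35
tool_pos: [0.5256, 0.3432, 0.029]
tool_rot: [0.0, 0.764, 0.645, 0.0]
wrist_force: [-1.9, -1.5, 3.6]
grip_width: 0.273
grasp_force: 40.4
```

Contact. Releasing, rising and checking.

Request:
drive_tool(increments=[[0.35, [0, 0, 0], 0], [0.5, [0, 0, 0], 0], [0.7, [0, 0, 0], 0], [0.8, [0, 0, 0], 0], [0.8, [0, 0, -1], 0], [0.8, [0, 0, -2], 0], [1, [0, 0, -4], 0], [1, [0, 0, -4], 0], [1, [0, 0, -2], 0], [1, [0, 0, -1], 0], [1, [0, 0, 0], 0], [1, [0, 0, 0], 0]])

```text
t: 33.55
tool_pos: [0.5252, 0.3429, 0.1667]
tool_rot: [-0.0, 0.764, 0.645, -0.001]
wrist_force: [-0.3, -0.3, -0.1]
grip_width: 0.999
grasp_force: 0.0
```

Run:
```python
from h import *
from rig import arm,eyes
s=arm.get_state()
c=eyes.camera("wrist"); cv2.imwrite("pics/w13.png",c["color"])
P=cloud(c); d=c["depth"]>0
R=np.hypot(P[...,0]-.525,P[...,1]-.343)
hh=cv2.cvtColor(c["color"],cv2.COLOR_BGR2HSV); wood=cv2.inRange(hh,(2,90,40),(22,255,255))>0
for n,a,b,k in(("pad",.007,.017,~wood),("foot",.017,.033,wood),("knob",.06,.085,wood)):
    m=d&(R<.06)&(P[...,2]>a)&(P[...,2]<b)&k; print(n,m.sum(),rect(P[m]))
m=(P[...,2]>.03)&(P[...,2]<.068)&(np.hypot(P[...,0]-.696,P[...,1]-.31)<.05)&d; print("ink",m.sum(),rect(P[m]) if m.any() else 0)
t=eyes.camera("top"); P=cloud(t); m=(P[...,2]>.085)&(P[...,2]<.105)&(np.hypot(P[...,0]-.628,P[...,1]-.168)<.03); print("glue",m.sum(),rect(P[m]))
go(s,[630,168,165],-9.7)
```

```text
pad 4784 (array([524.6, 342.7]), array([86.9, 59.5], dtype=float32), np.float32(80.6))
foot 1012 (array([525.3, 344.2]), array([45.9, 29.9], dtype=float32), np.float32(81.2))
knob 1166 (array([525.3, 344.2]), array([26.3, 26.2], dtype=float32), np.float32(79.7))
ink 3420 (array([694.3, 311.3]), array([45.8, 44.5], dtype=float32), np.float32(83.6))
glue 120 (array([630.2, 167.4]), array([24.5, 24.5], dtype=float32), np.float32(121.0))
t33.5 pos [525.2 342.9 166.7] psi-9.7 turn-0.0 pre [-15.47  13.28   0.17] post [-15.47  13.28   0.17]
```

The stamp is upright within 2 mm of the pad's middle. Now the glue stick.

Request:
drive_tool(increments=[[1, [-1.2, 1, 0], 0], [1, [-2.6, 2.2, 0], 0], [1, [-3.4, 2.9, 0], 0], [1, [-3.4, 2.9, 0], 0], [1, [-3, 2.6, 0], 0], [1, [-1.9, 1.7, 0], 0], [1, [0, 0, 0], -8], [1, [0, 0, 0], -8], [1, [0, 0, 0], -8], [1, [0, 0, 0], -8], [1, [0, 0, 0], -8], [1, [0, 0, 0], -8], [1, [0, 0, 0], -8], [1, [0, 0, 0], -8], [1, [0, 0, 0], -8], [1, [0, 0, 0], -8.5], [1, [0, 0, 0], -8.5], [1, [0, 0, 0], 0], [1, [0, 0, 0], 0]])

```text
t: 35.55
tool_pos: [0.6305, 0.167, 0.1674]
tool_rot: [-0.001, 0.096, 0.995, -0.0]
wrist_force: [-0.3, 0.4, 0.1]
grip_width: 0.997
grasp_force: 0.0
```

Run:
```python
from h import *
from rig import arm,eyes
s=arm.get_state()
c=eyes.camera("wrist"); cv2.imwrite("pics/w14.png",c["color"])
P=cloud(c); m=(P[...,2]>.09)&(P[...,2]<.105)&(np.hypot(P[...,0]-.630,P[...,1]-.168)<.03)&(c["depth"]>0); print("glue",m.sum(),rect(P[m]))
go(s,[*rect(P[m])[0],47],79.6)
T=(P-s["tool_pos"])@tool(s); b=(c["depth"]>0)&(abs(T[...,0])<.03)&(abs(T[...,1])<.02)&(T[...,2]<-.03)&(P[...,2]>.11); print("palm",b.sum(),np.percentile(T[b][:,2],[50,99]) if b.any() else 0)
```

```text
glue 1199 (array([630.8, 167.8]), array([25.6, 25.4], dtype=float32), np.float32(77.7))
t35.5 pos [630.5 167.  167.4] psi79.0 turn-0.6 pre [-0.03  0.09 12.04] post [-0.03  0.09 12.04]
palm 8445 [-0.10556626 -0.09760406]
```

View pics/w14.png

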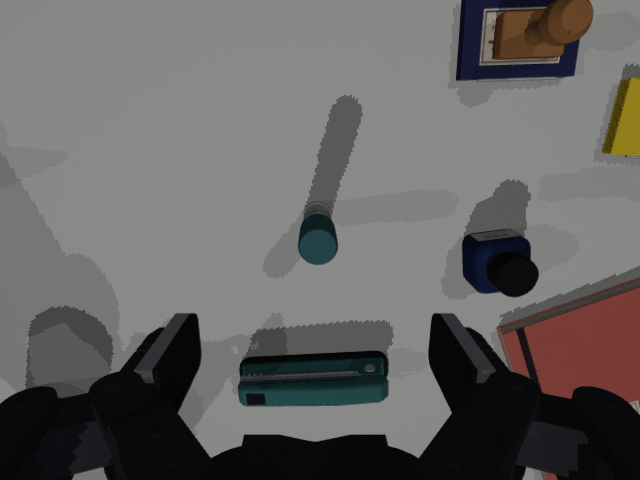

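The glue cap (318,243) is centred between the fingers; the stapler at (313,378) and ink bottle (497,265) are well clear below. Gripping.

Request:
drive_tool(increments=[[1, [0, 0.1, 1.5], -0.6], [1, [0, 0, 3], 0], [1, [0, 0, 3.5], 0], [1, [0, 0, 2.7], 0], [1, [0, 0, 1.5], 0], [1, [0, 0, 0.5], 0], [0.8, [0, 0, 0], 0], [0.6, [0, 0, 0], 0], [0.45, [0, 0, 0], 0], [0.36, [0, 0, 0], 0], [0.3, [0, 0, 0], 0], [0.2, [0, 0, 0], 0], [0.2, [0, 0, 0], 0], [0.2, [0, 0, 0], 0]], grip_force=40)

```text
t: 37.0
tool_pos: [0.6313, 0.169, 0.0423]
tool_rot: [0.001, 0.088, 0.996, 0.0]
wrist_force: [0.2, 0.2, 6.0]
grip_width: 0.286
grasp_force: 39.5
```

Request:
drive_tool(increments=[[0.2, [0, 0, -0.5], 0], [0.2, [0, 0, -1.5], 0], [0.2, [0, 0, -2.5], 0], [0.2, [0, 0, -2.5], 0], [0.2, [0, 0, -1], 0], [0.2, [0, 0, 0], 0], [0.2, [0, 0, 0], 0]])

```text
t: 37.7
tool_pos: [0.6304, 0.1688, 0.1202]
tool_rot: [-0.001, 0.088, 0.996, -0.0]
wrist_force: [0.4, -0.7, -1.0]
grip_width: 0.288
grasp_force: 39.3
```

Run:
```python
from h import *
from rig import arm
s=arm.get_state(); print(s["wrist_force"]); go(s,[609.8,327,120],79.6)
```

```text
[ 0.44465277 -0.73044472 -1.0369767 ]
t37.7 pos [630.4 168.8 120.2] psi79.9 turn0.3 pre [ 4.8  15.21  0.02] post [ 4.88 15.19  0.02]
```

Request:
drive_tool(increments=[[0.2, [0.3, 1, 0], 0], [0.2, [0.8, 2.5, 0], 0], [0.2, [1.1, 3.5, 0], 0], [0.2, [1.1, 3.5, 0], 0], [0.2, [0.9, 2.9, 0], 0], [0.2, [0.6, 1.8, 0], 0], [0.2, [0, 0, 0], 0], [0.2, [0, 0, 0], 0]])

```text
t: 38.5
tool_pos: [0.6098, 0.3268, 0.1202]
tool_rot: [-0.001, 0.088, 0.996, -0.001]
wrist_force: [0.2, -0.6, -0.8]
grip_width: 0.287
grasp_force: 39.3
```

Run:
```python
from h import *
from rig import arm,eyes
s=arm.get_state(); go(s,[609.8,327,42],79.6)
c=eyes.camera("wrist"); cv2.imwrite("pics/w15.png",c["color"])
P=cloud(c); d=c["depth"]>0; T=(P-s["tool_pos"])@tool(s)
m=d&(abs(T[...,0])<.03)&(abs(T[...,1])<.016)&(P[...,2]>.165)&(P[...,2]<.182); m&=cv2.inRange(cv2.cvtColor(c["color"],cv2.COLOR_BGR2HSV),(80,60,20),(105,255,255))>0
print("glue top",m.sum(),rect(P[m]),np.median(P[m][:,2]))
m=(P[...,2]>.03)&(P[...,2]<.068)&(np.hypot(P[...,0]-.696,P[...,1]-.31)<.05)&d; print("ink",m.sum(),rect(P[m]) if m.any() else 0)
t=eyes.camera("top"); P=cloud(t); m=(P[...,2]>.05)&(P[...,2]<.066)&(np.hypot(P[...,0]-.696,P[...,1]-.31)<.03); print("ink cap",m.sum(),rect(P[m]))
```

```text
t38.5 pos [609.8 326.8 120.2] psi79.9 turn0.3 pre [-0.    0.03  7.82] post [-0.    0.03  7.82]
glue top 4189 (array([608.9, 325.7]), array([25.8, 24.3], dtype=float32), np.float32(170.4)) 0.17101585690454357
ink 163 (array([707.1, 314.1]), array([36.2, 11.2], dtype=float32), np.float32(74.6))
ink cap 8 (array([694.2, 317. ]), array([27.4,  3.4], dtype=float32), np.float32(15.3))
```

Request:
drive_tool(increments=[[0.2, [-0.1, 0.1, 1], 0], [0.2, [0, 0, 2], 0], [0.2, [0, 0, 2], 0], [0.2, [0, 0, 1.2], 0], [0.2, [0, 0, 0.8], 0], [0.2, [0, 0, 0.4], 0], [0.2, [0, 0, 0], 0]])

```text
t: 39.3
tool_pos: [0.6113, 0.3275, 0.047]
tool_rot: [-0.0, 0.088, 0.996, -0.0]
wrist_force: [0.4, 0.1, -0.7]
grip_width: 0.29
grasp_force: 39.3
```

Request:
drive_tool(increments=[[0.2, [0, 0, 0.2], 0], [0.2, [0, 0, 0.1], 0], [0.2, [0, 0, 0], 0]])

```text
t: 39.6
tool_pos: [0.6115, 0.3279, 0.0447]
tool_rot: [0.0, 0.088, 0.996, 0.0]
wrist_force: [0.0, 0.1, 0.4]
grip_width: 0.283
grasp_force: 39.3
```

Request:
drive_tool(increments=[[0.2, [0, 0, 0.1], 0], [0.2, [0, 0, 0.1], 0], [0.2, [0, 0, 0], 0]])

```text
t: 39.9
tool_pos: [0.6113, 0.3278, 0.0423]
tool_rot: [0.0, 0.088, 0.996, 0.0]
wrist_force: [-0.5, -0.0, -0.1]
grip_width: 0.283
grasp_force: 39.4
```

Request:
drive_tool(increments=[[0.2, [0, 0, 0.1], 0], [0.2, [0, 0, 0], 0]])

```text
t: 40.1
tool_pos: [0.6116, 0.3278, 0.0423]
tool_rot: [0.001, 0.088, 0.996, 0.0]
wrist_force: [-0.7, -0.9, 4.8]
grip_width: 0.286
grasp_force: 39.6
```

Request:
drive_tool(increments=[[0.32, [0, 0, 0], 0], [0.4, [0, 0, 0], 0], [0.5, [0, 0, 0], 0], [0.6, [0, 0, 0], 0], [0.6, [0, 0, -1], 0], [0.6, [0, 0, -2], 0], [0.8, [0, 0, -4], 0], [1, [0, 0, -4], 0], [1, [0, 0, -4], 0], [1, [0, 0, -1], 0], [1, [0, 0, 0], 0]])

```text
t: 41.2
tool_pos: [0.6123, 0.3282, 0.2052]
tool_rot: [0.003, 0.088, 0.996, 0.002]
wrist_force: [1.6, -0.7, 0.2]
grip_width: 0.999
grasp_force: 0.0
```

Run:
```python
from h import *
from rig import arm,eyes
s=arm.get_state(); print(s["t"],s["tool_pos"])
c=eyes.camera("wrist"); P=cloud(c); d=c["depth"]>0
m=(P[...,2]>.09)&(P[...,2]<.105)&(np.hypot(P[...,0]-.610,P[...,1]-.327)<.04)&d; print("glue",m.sum(),rect(P[m]))
for n,x,y,a,b,r in(("ink",.695,.311,.03,.068,.05),("pad",.525,.343,.007,.017,.06)):
    m=(P[...,2]>a)&(P[...,2]<b)&(np.hypot(P[...,0]-x,P[...,1]-y)<r)&d; print(n,m.sum(),rect(P[m]) if m.any() else 0)
cv2.imwrite("pics/w16.png",c["color"])
```

```text
41.2 [0.612266   0.32816803 0.2051977 ]
glue 930 (array([611.2, 326.6]), array([25.6, 25.3], dtype=float32), np.float32(75.9))
ink 2084 (array([694.3, 311.2]), array([45.4, 43.6], dtype=float32), np.float32(84.4))
pad 5005 (array([524.5, 343. ]), array([86.8, 59.6], dtype=float32), np.float32(80.7))
```

Request:
drive_tool(increments=[[1, [1, -1, 0], 0], [1, [2, -2, 0], 0], [1, [2, -3, 0], 0], [1, [2, -3, 0], 0], [1, [2, -3, 0], 0], [1, [2, -2, 0], 0], [1, [1, -1, 0], 0], [1, [0, 0, 0], 0], [1, [0, 0, 0], 0]])

```text
t: 42.15
tool_pos: [0.4665, 0.2011, 0.1995]
tool_rot: [-0.001, 0.088, 0.996, -0.0]
wrist_force: [0.2, 0.1, -0.1]
grip_width: 0.998
grasp_force: 0.0
```

Run:
```python
from h import *
from rig import arm,eyes
c=eyes.camera("top"); P=cloud(c)
cv2.imwrite("pics/top_end.png",cv2.resize(c["color"][130:380,120:540],None,fx=1.9,fy=1.9))
for n,x,y,a,b,r in(("glue",.61,.327,.088,.105,.03),("ink",.695,.311,.055,.066,.03),("stapler",.782,.134,.041,.052,.09),("eraser",.354,.223,.01,.02,.05),("carton",.505,-.165,.05,.08,.04)):
    m=(P[...,2]>a)&(P[...,2]<b)&(np.hypot(P[...,0]-x,P[...,1]-y)<r)&(c["depth"]>0); print(n,m.sum(),rect(P[m]) if m.any() else 0)
```

```text
glue 119 (array([610.6, 326.3]), array([26.3, 24.2], dtype=float32), np.float32(88.1))
ink 125 (array([695.7, 310. ]), array([30.4, 29.2], dtype=float32), np.float32(135.7))
stapler 409 (array([782.3, 134.7]), array([128. ,  22.9], dtype=float32), np.float32(82.6))
eraser 118 (array([352.6, 214.1]), array([33.5, 22. ], dtype=float32), np.float32(84.0))
carton 746 (array([ 504.6, -168.4]), array([78.5, 65.5], dtype=float32), np.float32(173.4))
```

View pics/top_end.png

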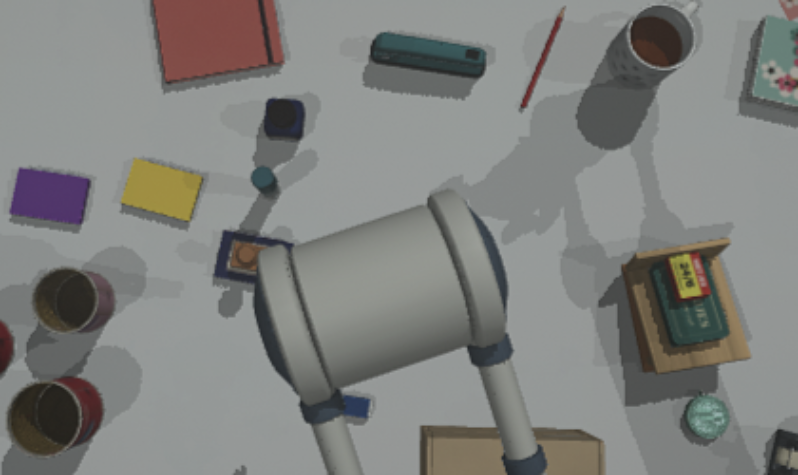

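The top view shows:
- **Stand:** tin and carton in place at (690,295).
- **Stamp:** on the pad at (248,255).
- **Glue:** at (263,178), between pad and ink bottle (284,117).
- **Others:** ink bottle and stapler unmoved; the eraser is partly hidden by the arm, and what shows is where it was.

The arm is clear of everything, so I'm handing in.

```bash
python3 -c "
from rig import sign_off
print(sign_off())"
```

```text
the job is handed in; nothing more can be done
None
```

The job is done and handed in at about 42 s: the tin and staples box are back against the backstop, the stamp is on the pad, and the glue stick is midway to the ink bottle, each placed to within about 2 mm by the cameras.

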